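# Hang the bench loupe on the sprung hanger

## Task

Lift the larger of the two round loupes out of the slotted oak stand by its stirrup handle and hang it, handle over the arm, on the hook of the sprung hanger. Still holding it, tug gently down until the hook dips about a centimetre, let the hook rise all the way back, and only then let go, leaving the loupe hanging still. Leave the smaller loupe standing in its slot.

Things in the scene. Friction and masses are not known exactly. Their poses are not given: they have to be found in the camera images.
- loupe: Larger loupe, upright in a slot, 107 mm tall, 9 thick (x), 0.07-0.14 kg. Origin: centre of underside, 16 mm over the table; z up, faces along x, width along y. Going up: 40 mm wide foot; dark round lens 54 across, top at 59; steel stirrup 42 wide outside, 8 thick, straight upright sides at 59-99 (grip these across y at 75-95). Window through x: 30 wide, from 64 to the crown's underside at 100.5.
- small_loupe: Smaller loupe, a bystander: same build, origin and axes, 69 mm tall, lens 32 mm across, stirrup 34 mm wide. The two stand in either of two slots, 210 mm apart and 14 mm deep, 1-3 mm play, of an oak block 90 x 310 x 30 mm (its long side along the loupes' y); brass dop sticks up to 90 mm high stand midway between the slots. Lift straight up to clear a slot.
- hook_seat (a point): Point on top of the hook arm where the crown should rest, 209 mm over the table; sinks with the hook. z up. The arm, a level bar 8 mm thick, lies along x; its free end points to -x (robot side, within 20 degrees): level for 33 mm, then an upturned tip ending 44 mm out, 8 mm above this point. Post 65 mm away on +x, its cap 26 mm across, 6 mm higher than this point. Thread the window on along +x.
- hanger (a joint): How far the hook has sunk against its spring, in m: 0 up, 0.030 bottom stop. The loupe's weight alone does not move it; it starts to sink at about 2 N, is 0.010 down at about 4.5 N and 0.025 at about 8.3 N (loupe's weight included), and rises again when eased.

How it is judged:
On the way, in this order (a step that is already met when the one before it is completed fails the run):
1. larger loupe, held, has its handle threaded over the hook arm (x of loupe in the frame of hook_seat between -0.028 and 0.03 m and y of loupe in the frame of hook_seat between -0.018 and 0.018 m and z of loupe in the frame of hook_seat between -0.108 and -0.076 m and angle between loupe's own z axis and vertical below 0.25 rad and contact force between the fingers and loupe above 1 N), for 0.05 s.
2. still held, it is tugged down so that the hook dips 5 mm or more (value of joint hanger above 0.005 m and z of loupe in the frame of hook_seat between -0.108 and -0.094 m and contact force between the fingers and loupe above 1 N), for 0.15 s.
3. still held, it is eased until the hook is back up (value of joint hanger below 0.004 m and z of loupe in the frame of hook_seat below -0.076 m and contact force between the fingers and loupe above 1 N), for 0.05 s.
At the end, for the whole second after the job is handed in: The larger loupe hangs by its handle on the hook arm, crown on the arm, its foot within 40 mm of the seat point along the arm and 25 mm across it, within 17 degrees of upright, let go and still (under 50 mm/s), with the hook up (within 4 mm); the smaller loupe is within 15 mm of where it stood (x of loupe in the frame of hook_seat between -0.04 and 0.04 m and y of loupe in the frame of hook_seat between -0.025 and 0.025 m and z of loupe in the frame of hook_seat between -0.108 and -0.088 m and angle between loupe's own z axis and vertical below 0.3 rad and linear speed of loupe below 0.05 m/s and value of joint hanger below 0.004 m and distance of small_loupe from where it was at the start of the episode below 0.015 m); the robot touches nothing.
It fails at once if the hook is yanked down more than 25 mm (value of joint hanger above 0.025 m).
It fails at once if the smaller loupe is moved more than 15 mm (distance of small_loupe from where it was at the start of the episode above 0.015 m).
It also fails if it takes over 48 s, if anything falls off the work surface, if the arm or the gripper's body presses on something with over 40 N, if the wrist force passes 120 N, or if a joint passes its speed limit or range.

## Robot

A 6-joint arm with a two-finger parallel gripper is mounted at the origin on the work surface. World frame = base frame: x ahead of the robot, y to its left, z up, the work surface at z = 0. Lengths are in m, angles in rad, forces in N, time in s.
With the tool pointing down it reaches from about 0.425 to 0.925 m from the base axis. Payload 12.5 kg.
Tool frame: the origin (TCP) lies midway between the tips of the shut fingers; the grasp point (between the pads) lies 19 mm behind it; z points along the fingers, y is the direction in which the jaws open and shut (so a half turn about z gives the same grasp; the last joint's range is limited). The gripper opens to 85 mm and grips with 20 to 120 N. Pads are 22 mm wide; open, the fingers measure 114 mm over their backs; the gripper's body (76 mm by 85 mm) begins 54 mm behind the grasp point. The pads swing forward as they close: fully open they stand 13 mm farther back than shut.
Start: joints at [-1.325, 0.491, 1.559, -0, 1.092, -0.106], TCP at [0.215, -0.587, 0.231] pointing down, gripper open.
Joint ranges: [-3.1, 3.1], [-0.84, 2.19], [0.05, 2.79], [-1.13, 4.28], [0.06, 2.93], [-2.69, 2.69]. Speed limits (rad/s): [2.22, 2.22, 2.79, 3.14, 3.14, 3.14].

## Interface

Orientations are given as a unit quaternion [w, x, y, z].
In Python, from station import status, camera, job, models gives the robot as it stands.
- The arm moves only by the tool move_arm, never from a script. Its argument "plan" is one flat list of numbers, 7 for each row, row after row: the opening, from -1 (shut) to 1 (fully open), then the shift along the tool's x, y, z in m, then the turn, a rotation vector about the tool's x, y, z in rad. In form: [jaw, dx, dy, dz, ax, ay, az, jaw, dx, dy, dz, ax, ay, az, ...]. A call has 1 to 5 rows; each row is the pose to reach, as a shift and turn from the pose measured when the call began, along the tool's axes at that moment; what a row does not reach only later rows make up. A row lasts 1/10 s, in which the tool goes at most 50 mm and 8.59 degrees, less where a joint would pass 70% of its speed; a pose out of reach is approached as far as the arm can. A call with a gripper value outside its range is refused whole. The fingers move at their own pace and stop on an object; "squeeze" is the grip in N (left out, the last holds). Time passes only in rows, so rows that repeat a pose let the fingers close. It gives the time, the measured TCP pose, the force and the opening at its end, in the units of the state.
- status.sense(): the state, without advancing time (a new reading comes with each control period).
- camera(name): name is "side" or "top"; returns a dict with "img" (400x640x3 uint8, blue, green, red), "range_z" (400x640 float32, m along the optical axis (not along the pixel's ray), 0 where there is no reading), "fx", "fy", "cx", "cy" (pixels), "rvec" (rotation vector, rad) and "tvec" (3), from world to camera coordinates, as OpenCV has them. Camera axes: x right, y down, z forward; pixel columns grow to the right and rows downward; lengths in m; the calibration is good to about 2 mm. A picture is of the moment at which its call begins.
- job.hand_in(): hands the job in, once; it reports no verdict.
Trained networks look in a picture, given as the dict that the camera call returned (one of the last four; its "shot" number tells which), for a name from the list of things; names that differ only in an ending like _2 or _b are one class to them, and where a whole thing is asked for, a point or a joint stands for the part that bears it (a point fixed in the world has none). Each returns a list of dicts, best first, with "p" (0 to 1); they miss things now and then, are a little off and sometimes report something else, mostly with a low value. They report only what shows in the picture. A call takes as long as a camera call.
- models.spot_in(thing, picture): "extent" ([left, top, width, height] in pixels, round what is visible of it).
- models.masks_of(thing, picture): "mask" (400x640 bool, what is visible of it) and "extent" ([left, top, width, height] in pixels, round what is visible of it).
The state is a dict: "time_s": time; "qpos": joint angles; "qvel": joint speeds; "effort": joint torques, N m; "tool_pos": TCP position; "eef_rot": TCP orientation; "contact_force": force on the tool from outside, world axes, zero at the start; "moment": the same for the moment, N m; "finger_gap": finger opening in m.
Only numpy, scipy, OpenCV 4.12 (cv2) and the standard library are available. Lean on these libraries where they do the work, as an engineer would, in place of code of your own. Each camera call takes 0.05 s, during which the arm holds its last target.

## Working session

There is one attempt and no reset: what is moved stays moved. The work goes in short steps, Python scripts to look and compute and a tool call to move; the robot and the scene stay as the last step left them, time stands still between calls to the robot, and variables do not carry over. Pictures are saved under pics/ and viewed, and the job is handed in when it is done.

Besides the shell and the picture viewer there is one more tool, called after "Call:" in YAML: its name, and indented under it one key for each argument. move_arm: Moves the arm, as the interface text tells. Its arguments: {"type":"object","properties":{"plan":{"type":"array"},"squeeze":{"type":"number"}},"required":["plan"]}

```bash
mkdir -p pics; ls
cat > h.py <<'E'
import numpy as np, cv2
from scipy.spatial.transform import Rotation as R
def world(pic,u,v,z=None):
    if z is None: z=pic["range_z"][v,u]
    u=np.asarray(u,float);v=np.asarray(v,float)
    P=np.stack([(u-pic["cx"])/pic["fx"]*z,(v-pic["cy"])/pic["fy"]*z,z],-1)
    Rm=cv2.Rodrigues(np.array(pic["rvec"],float))[0]
    return (P-np.array(pic["tvec"]).ravel())@Rm
def cloud(pic,mask=None):
    m=pic["range_z"]>0
    if mask is not None: m&=mask
    v,u=np.nonzero(m)
    return world(pic,u,v),u,v
def proj(pic,p):
    return cv2.projectPoints(np.array(p,float).reshape(-1,1,3),np.array(pic["rvec"],float),np.array(pic["tvec"],float),np.array([[pic["fx"],0,pic["cx"]],[0,pic["fy"],pic["cy"]],[0,0,1]],float),None)[0].reshape(-1,2)
E
python3 - <<'E'
from station import status,camera,models
from h import *
import pickle
print(status.sense())
for n in("side","top"):
    p=camera(n); cv2.imwrite(f"pics/{n}0.png",p["img"])
    d={}
    for t in("loupe","small_loupe","hook_seat","hanger"):
        r=models.masks_of(t,p); d[t]=r
        for k in r[:2]:
            c,u,v=cloud(p,k["mask"]); print(n,t,round(k["p"],2),k["extent"],np.round(np.median(c,0),3),np.round(np.percentile(c,2,axis=0),3),np.round(np.percentile(c,98,axis=0),3),len(c))
    pickle.dump((p,d),open(f"{n}0.pkl","wb"))
    print(n,np.array(p["tvec"]).ravel(),p["rvec"],p["fx"])
E
```

```text
pics
{'time_s': 0.0, 'qpos': array([-1.32460845e+00,  4.91557887e-01,  1.55946544e+00,  2.90251148e-05,
        1.09170699e+00, -1.05605084e-01]), 'qvel': array([-0.00114668, -0.00107127,  0.00070837,  0.00092469, -0.00081402,
        0.00010095]), 'effort': array([ 4.18674928e-03, -6.18436289e+01, -2.61587441e+01,  3.96060000e-05,
        4.05949322e-03, -1.42678522e-05]), 'tool_pos': array([ 0.21533056, -0.58648517,  0.23072328]), 'eef_rot': array([-5.68328632e-04,  9.84571072e-01,  1.74984231e-01, -2.71078091e-05]), 'contact_force': array([ 0.76669471, -0.09599727,  0.23093405]), 'moment': array([-0.0113248 ,  0.02357178,  0.00859986]), 'finger_gap': 0.08585370575047437}
side loupe 0.86 [328.2, 240.3, 20.4, 38.8] [0.481 0.11  0.069] [0.473 0.08  0.025] [0.502 0.128 0.122] 406
side loupe 0.73 [353.6, 125.6, 40.4, 16.5] [ 0.597 -0.277  0.205] [ 0.511 -0.576  0.004] [ 0.732 -0.266  0.215] 191
side small_loupe 0.62 [267.8, 306.1, 12.8, 29.5] [0.528 0.309 0.057] [0.522 0.277 0.024] [0.547 0.324 0.088] 294
side hook_seat 0.62 [357.6, 123.2, 37.6, 18.0] [ 0.597 -0.282  0.205] [ 0.505 -0.6    0.029] [ 0.667 -0.266  0.215] 239
side hanger 0.8 [353.5, 125.4, 44.9, 14.9] [ 0.595 -0.28   0.205] [ 0.504 -0.302  0.166] [ 0.614 -0.266  0.215] 221
side [0.51586135 0.28146971 0.90218715] [ 0.63771902 -2.57257957  1.2651003 ] 413.5044108014966
top hook_seat 0.57 [478.1, 145.7, 33.9, 61.7] [ 0.59  -0.285  0.208] [ 0.503 -0.303  0.172] [ 0.612 -0.268  0.216] 496
top hanger 0.59 [480.3, 144.1, 34.0, 68.1] [ 0.592 -0.286  0.208] [ 0.504 -0.385 -0.002] [ 0.672 -0.268  0.216] 566
top [0.04304845 0.55208384 0.79519561] [ 2.10846767 -2.14676316  0.12017292] 376.44428370774193
```

Run:
```python
from h import *
import pickle
for n,(x0,y0,x1,y1) in(("side",(220,90,460,370)),("top",(200,60,560,360))):
    p,d=pickle.load(open(f"{n}0.pkl","rb"))
    s=800/640
    cv2.imwrite(f"pics/{n}0c.png",cv2.resize(p["img"][y0:y1,x0:x1],None,fx=2,fy=2,interpolation=cv2.INTER_CUBIC))
```

```text
(no output)
```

View pics/side0.png

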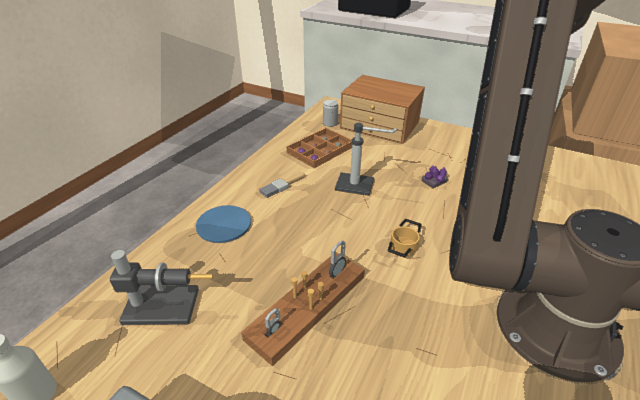

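View pics/top0.png

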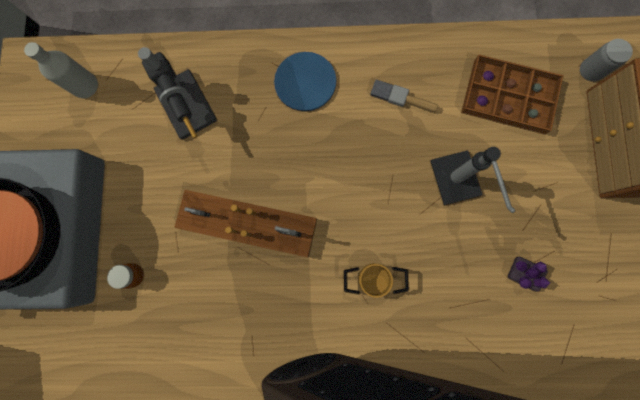

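```bash
ls pics
```

```text
side0.png
side0c.png
top0.png
top0c.png
```

The side view shows the larger loupe at (338,262) and the smaller at (272,320). In the top view they are at (287,231) and (197,211), with the hook arm running from the cap at (492,154) to its tip at (511,210). Next I'll fit the poses.

Run:
```python
from h import *
import pickle
for n,roi in(("top",[(165,175,330,270),(470,135,530,225)]),("side",[(235,230,375,365),(345,110,405,145)])):
    p,d=pickle.load(open(f"{n}0.pkl","rb"))
    def sub(r,lo,hi):
        m=np.zeros((400,640),bool); m[r[1]:r[3],r[0]:r[2]]=1
        c,u,v=cloud(p,m); k=(c[:,2]>lo)&(c[:,2]<hi); return c[k]
    tab=cloud(p)[0]; t=tab[(abs(tab[:,2])<.02)&(tab[:,0]>.3)&(tab[:,0]<.8)&(abs(tab[:,1])<.5)]
    print(n,"table z",np.median(t[:,2]))
    c=sub(roi[0],.024,.036); print("block z",np.median(c[:,2]))
    print(cv2.minAreaRect((c[:,:2]*1000).astype(np.float32)))
    q=np.percentile(c,[1,99],axis=0);print(q.round(3).tolist())
    c=sub(roi[0],.095,.135); 
    if len(c): print("loupe top",c.mean(0).round(4),c.min(0).round(4),c.max(0).round(4),len(c), cv2.fitLine((c[:,:2]*1000).astype(np.float32),cv2.DIST_HUBER,0,.01,.01).ravel())
    c=sub(roi[0],.04,.135); print("loupes+dops"); 
    h=sub(roi[1],.18,.23)
    print("hook n",len(h)); 
    o=np.argsort(h[:,0])
    xs=h[o]
    for a in np.arange(.49,.63,.008):
        k=(h[:,0]>=a)&(h[:,0]<a+.008)
        if k.sum(): print(round(a,3),k.sum(),h[k].mean(0).round(4),h[k][:,1].min().round(4),h[k][:,1].max().round(4),h[k][:,2].max().round(4))
```

```text
top table z -0.0001792138317708528
block z 0.029872581973190336
((504.9980163574219, 204.400146484375), (310.6391296386719, 90.1412353515625), 76.73095703125)
[[0.435, 0.053, 0.026], [0.573, 0.354, 0.033]]
loupe top [0.4801 0.1001 0.1188] [0.4725 0.0809 0.0956] [0.4892 0.1225 0.1251] 83 [2.1892618e-01 9.7574145e-01 4.8002658e+02 1.0003989e+02]
loupes+dops
hook n 505
0.49 2 [ 0.4976 -0.302   0.2167] -0.3025 -0.3016 0.2176
0.498 27 [ 0.5022 -0.3023  0.2132] -0.3075 -0.2989 0.2175
0.506 23 [ 0.5098 -0.3009  0.2074] -0.3045 -0.2974 0.2115
0.514 26 [ 0.518  -0.2992  0.2075] -0.304 -0.2958 0.2105
0.522 22 [ 0.5259 -0.297   0.2071] -0.3012 -0.2931 0.21
0.53 26 [ 0.534  -0.2955  0.2073] -0.3002 -0.2924 0.2098
0.538 22 [ 0.542  -0.2932  0.2071] -0.2979 -0.29 0.2094
0.546 24 [ 0.5499 -0.2918  0.2074] -0.2966 -0.2886 0.2098
0.554 23 [ 0.5581 -0.2895  0.2068] -0.2947 -0.2858 0.2101
0.562 21 [ 0.5654 -0.2878  0.2077] -0.2932 -0.2842 0.2104
0.57 26 [ 0.5736 -0.2858  0.2072] -0.2917 -0.2821 0.2101
0.578 19 [ 0.582  -0.2839  0.2074] -0.288 -0.2806 0.2097
0.586 51 [ 0.5908 -0.2788  0.2089] -0.287 -0.
[... 710 characters left out ...]
0.3006 -0.2917 0.2109
0.522 7 [ 0.5259 -0.2964  0.2057] -0.2988 -0.2933 0.2086
0.53 9 [ 0.5339 -0.2947  0.2063] -0.2979 -0.2906 0.2086
0.538 9 [ 0.5417 -0.2912  0.2059] -0.2946 -0.2855 0.2092
0.546 7 [ 0.5504 -0.2899  0.2066] -0.296 -0.287 0.2089
0.554 9 [ 0.5579 -0.2884  0.207 ] -0.2925 -0.2833 0.209
0.562 8 [ 0.566  -0.2874  0.2047] -0.2906 -0.2845 0.209
0.57 7 [ 0.5741 -0.2859  0.2061] -0.2895 -0.282 0.2086
0.578 10 [ 0.5818 -0.2829  0.2057] -0.2862 -0.2791 0.2102
0.586 17 [ 0.5916 -0.2786  0.2057] -0.2852 -0.2723 0.2146
0.594 40 [ 0.5982 -0.2732  0.2014] -0.2853 -0.2634 0.2167
0.602 34 [ 0.6058 -0.2721  0.2025] -0.2867 -0.265 0.2156
0.61 15 [ 0.6127 -0.2745  0.2077] -0.2839 -0.268 0.2149
```

View pics/top0c.png

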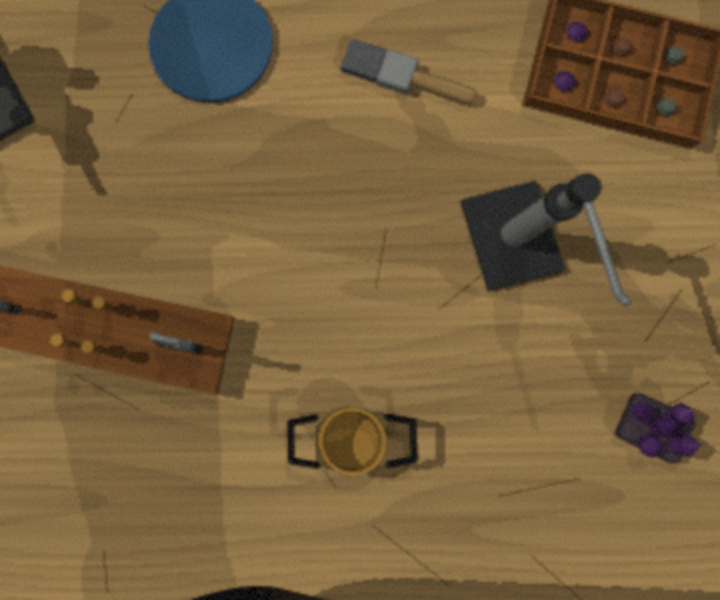

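View pics/side0c.png

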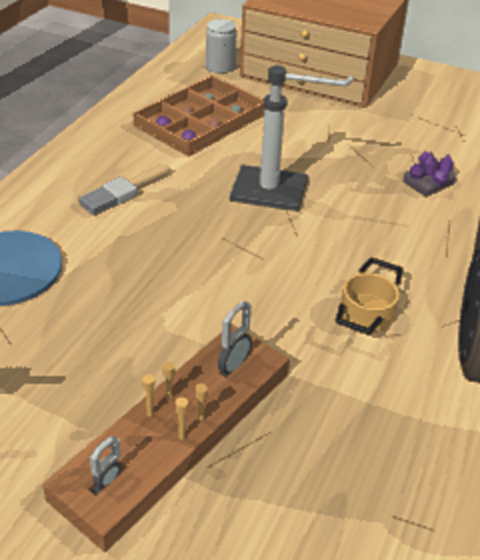

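```bash
cat >> h.py <<'E'
def rel(pos,yaw_deg):
    from station import status
    s=status.sense(); q=s["eef_rot"]; Rc=R.from_quat([q[1],q[2],q[3],q[0]])
    y=np.radians(yaw_deg); Rt=R.from_matrix(np.array([[np.cos(y),np.sin(y),0],[np.sin(y),-np.cos(y),0],[0,0,-1]]))
    if pos is None: pos=s["tool_pos"]
    d=Rc.inv().apply(np.array(pos)-s["tool_pos"]); a=(Rc.inv()*Rt).as_rotvec()
    print("t",round(s["time_s"],2),"tcp",s["tool_pos"].round(4),"f",s["contact_force"].round(2),"gap",round(s["finger_gap"],4))
    print("shift",d.round(4),"turn",a.round(4))
E
python3 -c "
from h import *
rel([.481,.102,.25],-13.27)"
```

```text
t 0.5 tcp [ 0.2154 -0.5867  0.2313] f [ 0.33  0.27 -0.47] gap 0.0856
shift [ 0.4867 -0.555  -0.0187] turn [-0.     -0.      0.5834]
```

```bash
python3 -c "
from h import *
rel([.38,-.24,.27],-13.27)"
```

```text
t 0.5 tcp [ 0.2154 -0.5867  0.2313] f [ 0.33  0.27 -0.47] gap 0.0856
shift [ 0.274  -0.2688 -0.0387] turn [-0.     -0.      0.5834]
```

Call:
move_arm:
  plan: [1,0.274,-0.269,-0.039,0,0,0.583,1,0.274,-0.269,-0.039,0,0,0.583,1,0.274,-0.269,-0.039,0,0,0.583,1,0.274,-0.269,-0.039,0,0,0.583,1,0.274,-0.269,-0.039,0,0,0.583]
  squeeze: 30

```text
time_s: 1.0
tool_pos: [0.3224, -0.3602, 0.2569]
eef_rot: [0.0, 0.993, -0.118, 0.0]
contact_force: [0.7, -1.3, 0.1]
finger_gap: 0.0852
```

```bash
python3 -c "
from h import *
rel([.38,-.24,.27],-13.27)
rel([.481,.102,.22],-13.27)"
```

```text
t 1.0 tcp [ 0.3224 -0.3602  0.2569] f [ 0.69 -1.33  0.09] gap 0.0852
shift [ 0.0279 -0.1303 -0.0131] turn [ 0.0003 -0.0004 -0.0047]
t 1.0 tcp [ 0.3224 -0.3602  0.2569] f [ 0.69 -1.33  0.09] gap 0.0852
shift [ 0.046  -0.4865  0.0368] turn [ 0.0003 -0.0004 -0.0047]
```

Call:
move_arm:
  plan: [1,0.028,-0.13,-0.013,0,0,-0.005,1,0.028,-0.13,-0.013,0,0,-0.005,1,0.028,-0.13,-0.013,0,0,-0.005,1,0.046,-0.487,0.02,0,0,-0.005,1,0.046,-0.487,0.02,0,0,-0.005]

```text
time_s: 1.5
tool_pos: [0.4085, -0.1432, 0.2609]
eef_rot: [0.0, 0.993, -0.116, 0.001]
contact_force: [1.2, -0.7, -0.2]
finger_gap: 0.0853
```

```bash
python3 -c "
from h import *
rel([.481,.102,.22],-13.27)"
```

```text
t 1.5 tcp [ 0.4085 -0.1432  0.2609] f [ 1.15 -0.75 -0.23] gap 0.0853
shift [ 0.0141 -0.2553  0.0408] turn [ 0.0005 -0.0015 -0.0004]
```

Call:
move_arm:
  plan: [1,0.014,-0.255,0.041,0,0,0,1,0.014,-0.255,0.041,0,0,0,1,0.014,-0.255,0.041,0,0,0,1,0.014,-0.255,0.041,0,0,0,1,0.014,-0.255,0.041,0,0,0]

```text
time_s: 2.0
tool_pos: [0.4782, 0.0942, 0.2213]
eef_rot: [0.0, 0.993, -0.116, 0.001]
contact_force: [0.9, -1.0, 0.2]
finger_gap: 0.0853
```

Run:
```python
from h import *
from station import camera
rel([.481,.102,.078],-13.27)
for n in("side","top"):
    p=camera(n); cv2.imwrite(f"pics/{n}1.png",p["img"])
    x,y=np.round(proj(p,[[.481,.102,.12]])[0]).astype(int); print(n,x,y)
    cv2.imwrite(f"pics/{n}1c.png",cv2.resize(p["img"][max(0,y-100):y+50,x-80:x+80],None,fx=4,fy=4))
rel([.481,.102,.078],-13.27)
```

```text
t 2.0 tcp [0.4782 0.0942 0.2213] f [ 0.93 -1.01  0.2 ] gap 0.0853
shift [ 0.0006 -0.0083  0.1433] turn [ 0.0003 -0.0022 -0.0003]
side 339 244
top 285 230
t 2.1 tcp [0.4785 0.0965 0.2206] f [-0.89 -0.71 -0.02] gap 0.0852
shift [ 0.0011 -0.006   0.1426] turn [ 0.0001 -0.001   0.0048]
```

View pics/side1c.png

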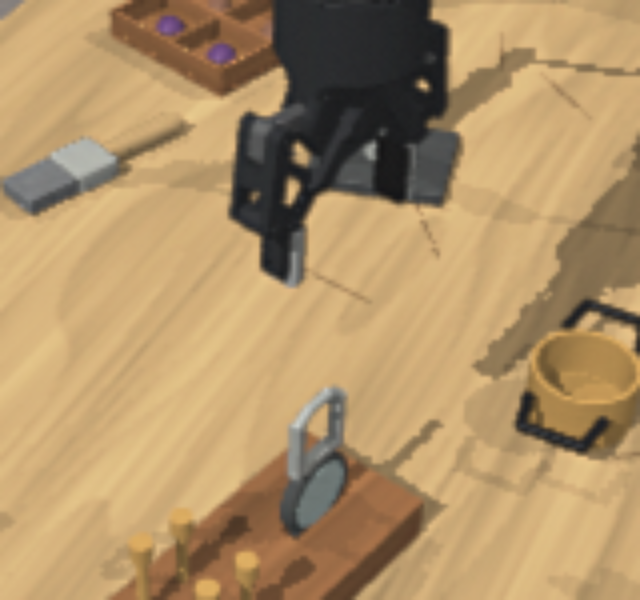

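The open gripper is above the larger loupe, whose stirrup is at crop (318,430). The loupe is between the fingers' planes and nothing else is near, so I'll descend.

Call:
move_arm:
  plan: [1,0.001,-0.006,0.03,0,0,0.005,1,0.001,-0.006,0.07,0,0,0.005,1,0.001,-0.006,0.1,0,0,0.005,1,0.001,-0.006,0.125,0,0,0.005,1,0.001,-0.006,0.125,0,0,0.005]

```text
time_s: 2.6
tool_pos: [0.4797, 0.1014, 0.0934]
eef_rot: [0.001, 0.993, -0.116, -0.002]
contact_force: [-0.3, 0.6, -0.4]
finger_gap: 0.0854
```

Run:
```python
from h import *
from station import camera
for n in("side","top"):
    p=camera(n); cv2.imwrite(f"pics/{n}2.png",p["img"])
    x,y=np.round(proj(p,[[.481,.102,.12]])[0]).astype(int); print(n,x,y)
    cv2.imwrite(f"pics/{n}2c.png",cv2.resize(p["img"][max(0,y-50):y+50,x-60:x+60],None,fx=5,fy=5,interpolation=cv2.INTER_CUBIC))
rel([.481,.102,.078],-13.27)
```

```text
side 339 244
top 285 230
t 2.7 tcp [0.4811 0.1017 0.0961] f [ 0.13 -0.74  0.27] gap 0.0856
shift [-0.0002 -0.0003  0.0181] turn [ 0.0002 -0.0006 -0.0006]
```

View pics/side2c.png

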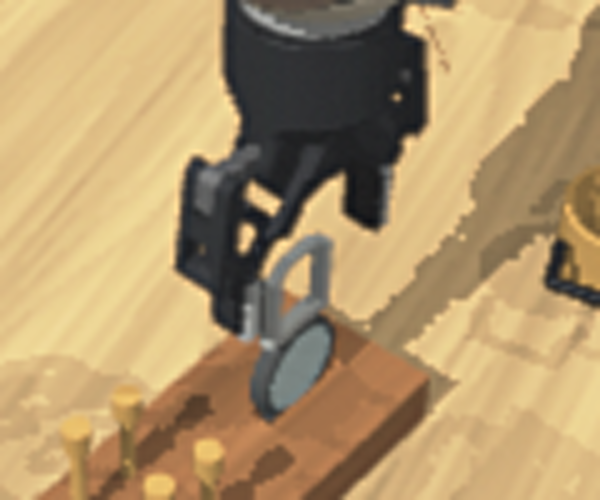

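View pics/top2c.png

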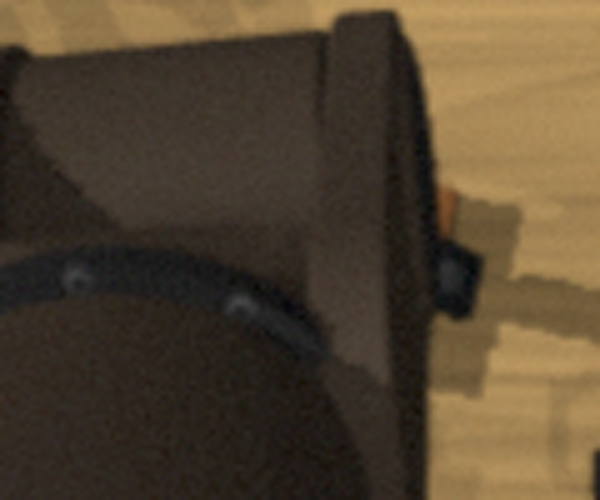

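The side view shows the stirrup (crop 300,285) between the two fingers at (240,280) and (365,200); the arm hides it from above. I'll lower the last 18 mm and close.

Call:
move_arm:
  plan: [1,0,0,0.018,0,0,0,1,0,0,0.018,0,0,0,-0.2,0,0,0.018,0,0,0,-1,0,0,0.018,0,0,0,-1,0,0,0.018,0,0,0]
  squeeze: 45

```text
time_s: 3.2
tool_pos: [0.4814, 0.1017, 0.0789]
eef_rot: [-0.0, 0.993, -0.116, 0.001]
contact_force: [0.3, 0.2, -0.5]
finger_gap: 0.0438
```

Call:
move_arm:
  plan: [-1,0,0,0,0,0,0,-1,0,0,0,0,0,0,-1,0,0,0,0,0,0,-1,0,0,0,0,0,0]

```text
time_s: 3.6
tool_pos: [0.4815, 0.1017, 0.079]
eef_rot: [-0.0, 0.993, -0.116, 0.001]
contact_force: [0.2, -0.7, 2.4]
finger_gap: 0.0414
```

Run:
```python
from h import *
from station import camera
for n in("side",):
    p=camera(n); cv2.imwrite(f"pics/{n}3.png",p["img"])
    x,y=np.round(proj(p,[[.481,.102,.12]])[0]).astype(int); print(n,x,y)
    cv2.imwrite(f"pics/{n}3c.png",cv2.resize(p["img"][max(0,y-50):y+50,x-60:x+60],None,fx=5,fy=5,interpolation=cv2.INTER_CUBIC))
rel([.481,.102,.078],-13.27)
```

```text
side 339 244
t 3.65 tcp [0.4815 0.1017 0.079 ] f [0.37 0.23 2.62] gap 0.0413
shift [-0.0005 -0.0001  0.001 ] turn [-0.0003 -0.002  -0.0005]
```

View pics/side3c.png

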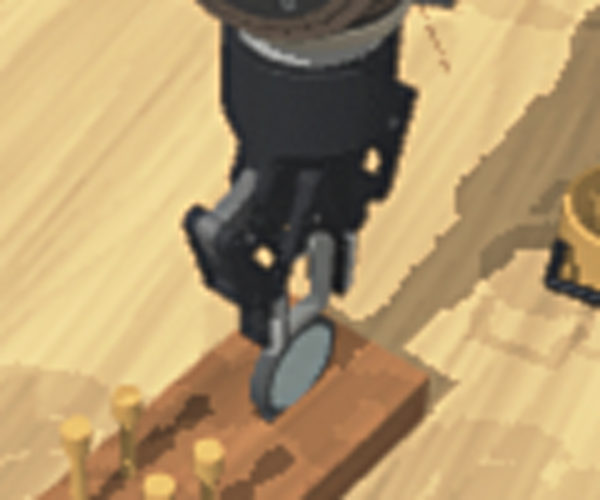

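Gripped: the gap is 41.3 mm against the 42 mm stirrup. Now I'll lift straight up.

Call:
move_arm:
  plan: [-1,0,0,-0.02,0,0,0,-1,0,0,-0.045,0,0,0,-1,0,0,-0.075,0,0,0,-1,0,0,-0.111,0,0,0,-1,0,0,-0.111,0,0,0]

```text
time_s: 4.15
tool_pos: [0.4827, 0.1019, 0.1937]
eef_rot: [-0.001, 0.993, -0.116, 0.004]
contact_force: [-0.3, 0.4, -1.1]
finger_gap: 0.0411
```

Run:
```python
from h import *
from station import camera,models
import pickle
p=camera("side"); cv2.imwrite("pics/side4.png",p["img"])
for t in("loupe","small_loupe"):
    for k in models.masks_of(t,p)[:1]:
        c,u,v=cloud(p,k["mask"]); print(t,k["p"],k["extent"],np.median(c,0).round(4))
rel([.450,-.3143,.19],13.2)
x,y=np.round(proj(p,[[.481,.102,.19]])[0]).astype(int)
cv2.imwrite("pics/side4c.png",cv2.resize(p["img"][max(0,y-50):y+100,x-90:x+60],None,fx=4,fy=4,interpolation=cv2.INTER_CUBIC))
```

```text
loupe 0.91 [327.9, 199.6, 22.4, 47.7] [0.48   0.1016 0.1708]
small_loupe 0.87 [265.7, 305.4, 16.5, 27.8] [0.5281 0.3084 0.0563]
t 4.3 tcp [0.4808 0.1017 0.1894] f [ 0.69  0.17 -1.32] gap 0.0414
shift [ 0.0657  0.412  -0.0005] turn [ 3.000e-04 -1.200e-03 -4.625e-01]
```

View pics/side4c.png

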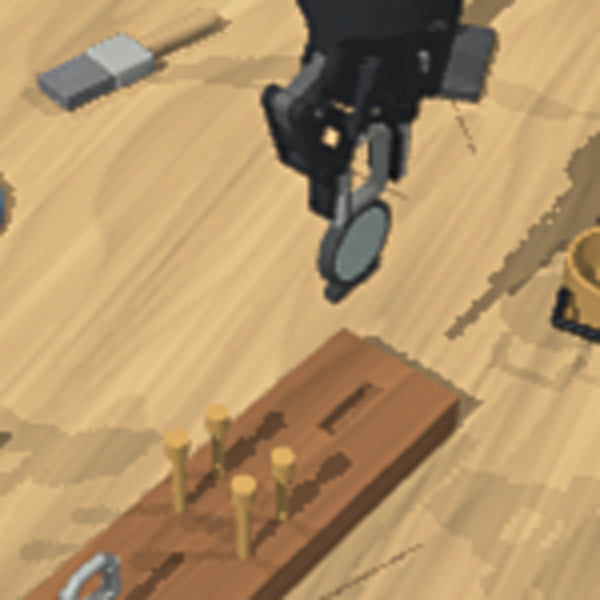

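The loupe is out of its slot and upright in the grip, lens at crop (355,240). The smaller one hasn't moved. Next is the transfer.

Call:
move_arm:
  plan: [-1,0.003,0.02,0,0,0,-0.05,-1,0.008,0.06,0,0,0,-0.12,-1,0.015,0.1,0,0,0,-0.2,-1,0.022,0.14,0,0,0,-0.28,-1,0.028,0.18,0,0,0,-0.36]

```text
time_s: 4.8
tool_pos: [0.4659, -0.0813, 0.188]
eef_rot: [-0.0, 0.998, 0.066, -0.001]
contact_force: [0.1, -0.3, -0.8]
finger_gap: 0.0412
```

```bash
python3 -c "
from h import *
rel([.450,-.3143,.19],13.2)"
```

```text
t 4.8 tcp [ 0.4659 -0.0813  0.188 ] f [ 0.08 -0.27 -0.83] gap 0.0412
shift [-0.0463  0.2289 -0.0021] turn [-0.0007  0.0011 -0.099 ]
```

Call:
move_arm:
  plan: [-1,-0.01,0.045,-0.002,0,0,-0.05,-1,-0.02,0.095,-0.002,0,0,-0.08,-1,-0.03,0.145,-0.002,0,0,-0.099,-1,-0.039,0.19,-0.002,0,0,-0.099,-1,-0.046,0.229,-0.002,0,0,-0.099]

```text
time_s: 5.3
tool_pos: [0.4492, -0.3166, 0.1881]
eef_rot: [-0.001, 0.993, 0.114, -0.001]
contact_force: [0.3, 0.6, -0.4]
finger_gap: 0.0413
```

Call:
move_arm:
  plan: [-1,0,0,0,0,0,0,-1,0,0,0,0,0,0]

```text
time_s: 5.5
tool_pos: [0.4483, -0.3169, 0.1861]
eef_rot: [-0.003, 0.994, 0.113, -0.003]
contact_force: [-0.7, -0.8, -0.8]
finger_gap: 0.0412
```

Run:
```python
from h import *
from station import camera,models
import pickle
seat=np.array([.5377,-.2938,.209])
for n in("side","top"):
    p=camera(n); cv2.imwrite(f"pics/{n}5.png",p["img"])
    for t in("loupe",):
        for k in models.masks_of(t,p)[:2]:
            c,u,v=cloud(p,k["mask"]); print(n,t,k["p"],k["extent"],np.median(c,0).round(4),np.percentile(c,[2,98],axis=0).round(3).tolist())
    x,y=np.round(proj(p,seat)[0]).astype(int); print(x,y)
    cv2.imwrite(f"pics/{n}5c.png",cv2.resize(p["img"][max(0,y-60):y+60,x-80:x+80],None,fx=5,fy=5,interpolation=cv2.INTER_CUBIC))
    pickle.dump(p,open(n+"5.pkl","wb"))
rel([.450,-.3143,.19],13.2)
```

```text
382 129
504 190
t 5.7 tcp [ 0.4493 -0.3153  0.1878] f [ 0.38  0.41 -0.79] gap 0.0413
shift [ 0.0009 -0.0009 -0.0022] turn [-0.0037  0.0031  0.0003]
```

View pics/side5c.png

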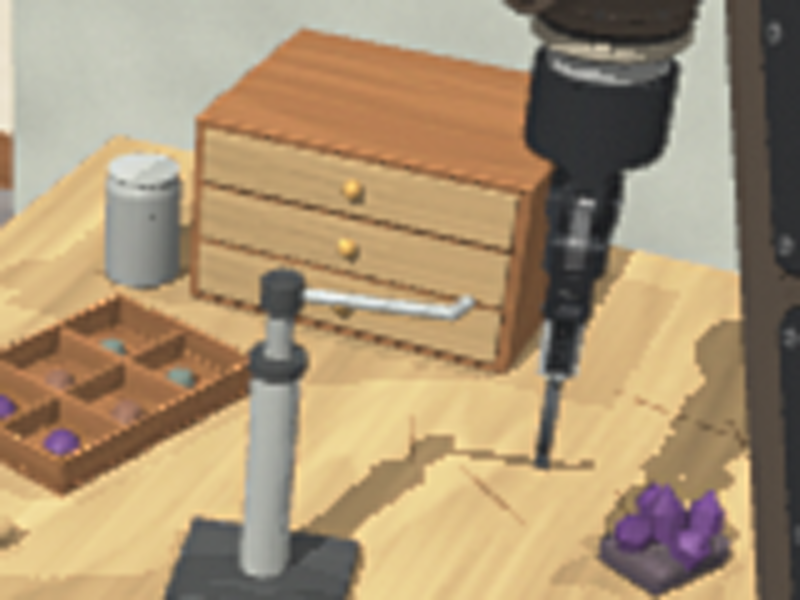

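View pics/top5c.png

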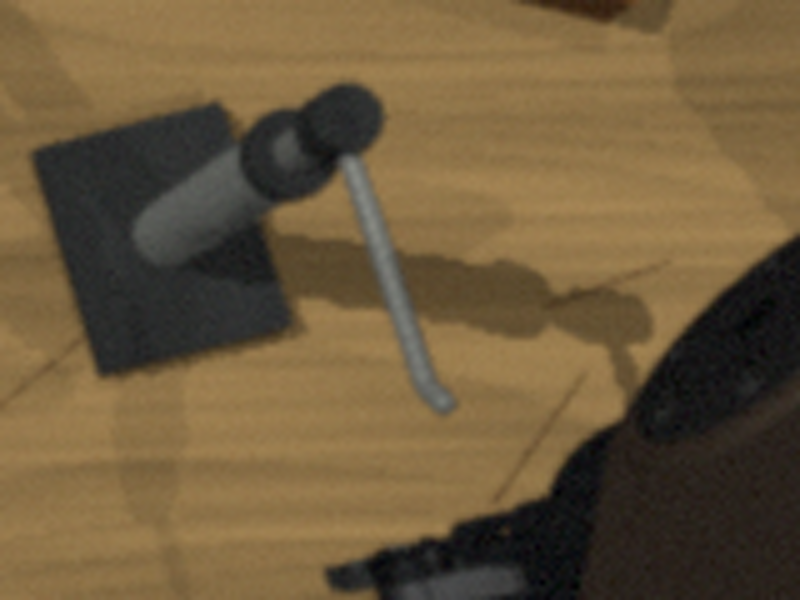

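Run:
```python
from h import *
import pickle
s=pickle.load(open("side5.pkl","rb"));t=pickle.load(open("top5.pkl","rb"))
print(proj(s,[[.4493,-.3153,.125]]), "seen 410.6 162")
y=np.radians(13.2);Y=np.array([-np.sin(y),np.cos(y),0]);c=np.array([.4493,-.3153,.125+.107])
q=proj(t,[c+.018*Y,c,c-.018*Y]);print((q-[504-80,190-60])*5)
# top cloud of crown
m=np.zeros((400,640),bool);m[240:250,500:532]=1
P,u,v=cloud(t,m);k=(P[:,2]>.215)&(P[:,2]<.25);print(P[k].mean(0),P[k].min(0),P[k].max(0),k.sum())
m[:]=0;m[130:215,480:520]=1
# hook tip / cap
P,u,v=cloud(t,m);k=(P[:,2]>.212);
a=P[k&(P[:,0]>.55)];b=P[k&(P[:,0]<.55)]
print("cap",cv2.minEnclosingCircle((a[:,:2]*1000).astype(np.float32)),a.mean(0)); print("tip",b.mean(0),b.min(0),b.max(0))
```

```text
[[409.92973622 158.39937906]] seen 410.6 162
[[465.52592369 562.70885884]
 [518.33698391 549.31022644]
 [571.14647395 535.91199241]]
[ 0.44652987 -0.28186636  0.23911177] [ 0.43496832 -0.29915689  0.22227373] [ 0.44954531 -0.26307452  0.24897295] 26
cap ((603.17724609375, -279.33380126953125), 13.301604270935059) [ 0.60248425 -0.27923098  0.21433487]
tip [ 0.50145837 -0.30314342  0.21446119] [ 0.49772224 -0.3069718   0.21215672] [ 0.50675536 -0.30008541  0.21702051]
```

```bash
cat >> h.py <<'E'
def outline(pic,org,yaw_deg,off,scale=5,name=None,win=(80,60),ctr=None,tz=0):
    y=np.radians(yaw_deg);X=np.array([np.cos(y),np.sin(y),0]);Y=np.array([-np.sin(y),np.cos(y),0]);Z=np.array([0,0,1.])
    im=pic["img"]; ctr=ctr if ctr is not None else proj(pic,org)[0]
    x0,y0=[int(max(0,ctr[i]-win[i])) for i in(0,1)]
    im=cv2.resize(im[y0:y0+2*win[1],x0:x0+2*win[0]],None,fx=scale,fy=scale,interpolation=cv2.INTER_CUBIC)
    th=np.linspace(0,2*np.pi,40)
    parts=[[(-.02,0),(.02,0)],[(.027*np.cos(a),.032+.027*np.sin(a)) for a in th],[(-.021,.059),(-.021,.099),(-.012,.107),(.012,.107),(.021,.099),(.021,.059)],[(-.015,.064),(-.015,.0985),(.015,.0985),(.015,.064),(-.015,.064)]]
    for sx,col in((-.0045,(0,0,255)),(.0045,(0,255,0))):
        for p in parts:
            w=np.array([np.array(org)+sx*X+a*Y+b*Z for a,b in p])
            q=((proj(pic,w)-[x0,y0])*scale).astype(np.int32)
            cv2.polylines(im,[q.reshape(-1,1,2)],False,col,1)
    cv2.imwrite(name,im)
E
python3 - <<'E'
from h import *
import pickle
s=pickle.load(open("side5.pkl","rb"));t=pickle.load(open("top5.pkl","rb"))
outline(s,[.4493,-.3153,.125],13.2,0,8,"pics/o5s.png",(45,35),(410,140))
E
```

```text
(no output)
```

View pics/o5s.png

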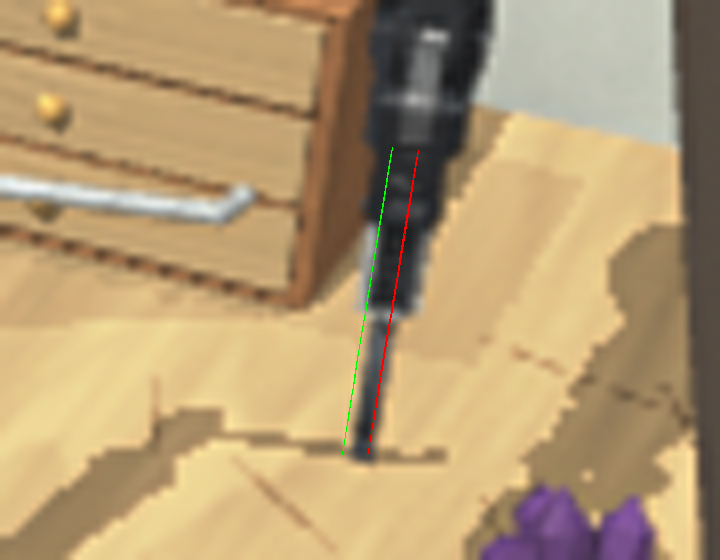

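The fitted outline agrees with the picture: the loupe is edge-on, foot at crop (362,455), and the hook tip at (240,195) is level with the window. Refined seat estimate is (0.540, -0.294).

```bash
python3 -c "
from h import *
rel([.539,-.2942,.190],13.2)"
```

```text
t 5.7 tcp [ 0.4493 -0.3153  0.1878] f [ 0.38  0.41 -0.79] gap 0.0413
shift [ 0.0921 -0.0001 -0.0025] turn [-0.0037  0.0031  0.0003]
```

Call:
move_arm:
  plan: [-1,0.01,0,-0.002,-0.002,0.002,0,-1,0.022,0,-0.002,-0.002,0.002,0,-1,0.034,0,-0.002,-0.002,0.002,0,-1,0.046,0,-0.002,-0.002,0.002,0,-1,0.046,0,-0.002,-0.002,0.002,0]

```text
time_s: 6.2
tool_pos: [0.4957, -0.3042, 0.1894]
eef_rot: [-0.001, 0.993, 0.116, -0.0]
contact_force: [-0.3, -0.7, -1.2]
finger_gap: 0.0414
```

Run:
```python
from h import *
from station import camera
p=camera("side"); rel([.539,-.2942,.190],13.2)
from station import status
o=status.sense()["tool_pos"]-[0,0,.063]
outline(p,o,13.2,0,8,"pics/o6s.png",(45,35),(400,135))
```

```text
t 6.25 tcp [ 0.4948 -0.3044  0.1893] f [-0.52  1.34 -1.38] gap 0.0409
shift [ 0.0453  0.0003 -0.0008] turn [-0.002   0.0013  0.0015]
```

View pics/o6s.png

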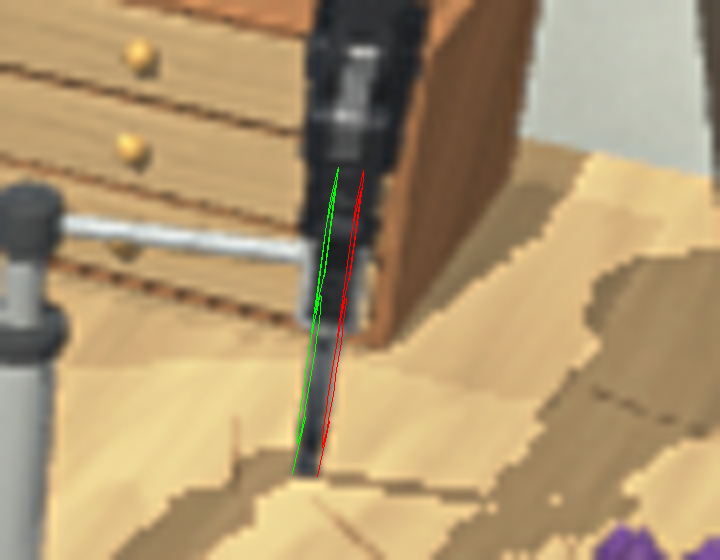

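The arm enters behind the near finger at crop (305,250), in the window's height band, and the force reading shows no contact. I'll continue.

Call:
move_arm:
  plan: [-1,0.012,0,-0.001,0,0,0.001,-1,0.024,0,-0.001,0,0,0.001,-1,0.036,0,-0.001,0,0,0.001,-1,0.045,0,-0.001,0,0,0.001,-1,0.045,0,-0.001,0,0,0.001]

```text
time_s: 6.75
tool_pos: [0.5398, -0.2936, 0.19]
eef_rot: [-0.001, 0.993, 0.116, -0.001]
contact_force: [0.7, -0.3, -1.2]
finger_gap: 0.0411
```

Run:
```python
from h import *
from station import camera
p=camera("side"); q=camera("top");rel([.539,-.2942,.1715],13.2)
from station import status
o=status.sense()["tool_pos"]-[0,0,.063]
outline(p,o,13.2,0,8,"pics/o7s.png",(45,35),(390,135))
outline(q,o,13.2,0,6,"pics/o7t.png",(60,45),(500,190))
```

```text
t 6.85 tcp [ 0.5386 -0.2939  0.19  ] f [ 0.07  0.2  -1.27] gap 0.0412
shift [0.0003 0.0004 0.0185] turn [-0.0022  0.0017  0.0009]
```

View pics/o7s.png

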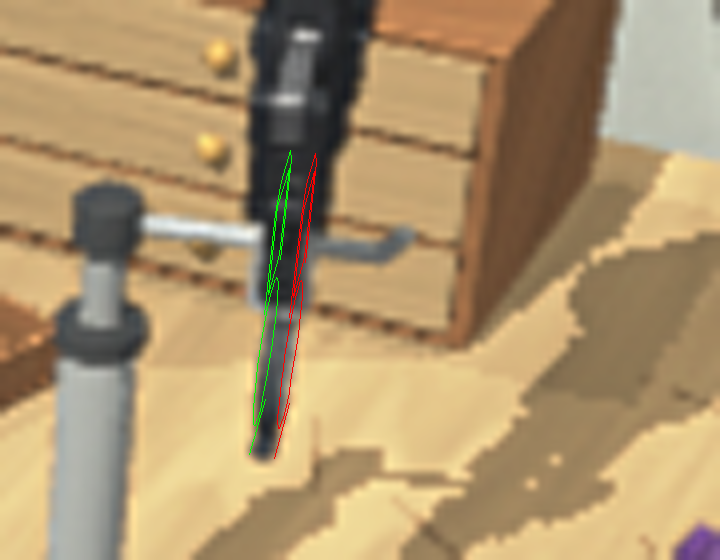

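View pics/o7t.png

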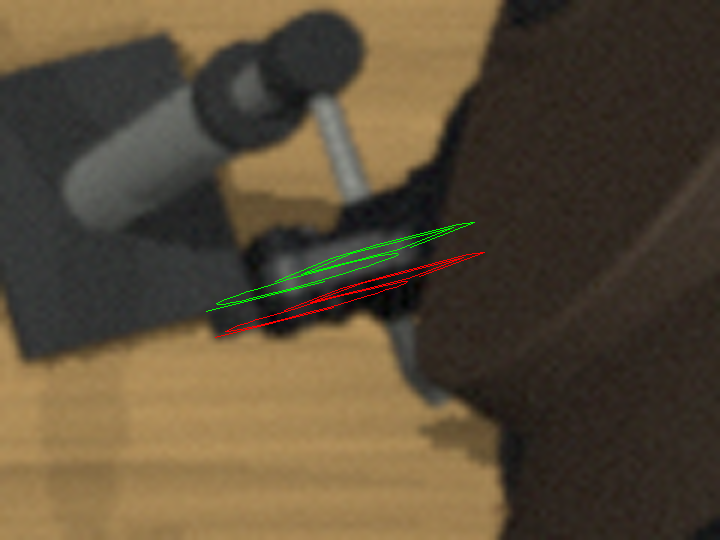

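The arm passes through the window between the fingers: tip visible at crop (400,240) in the side view and (435,395) in the top view. Now I'll lower gradually and watch the force.

Call:
move_arm:
  plan: [-1,0,0,0.005,0,0,0,-1,0,0,0.01,0,0,0,-1,0,0,0.015,0,0,0,-1,0,0,0.017,0,0,0,-1,0,0,0.017,0,0,0]

```text
time_s: 7.35
tool_pos: [0.5384, -0.2938, 0.1725]
eef_rot: [-0.001, 0.993, 0.115, -0.001]
contact_force: [-1.5, -0.2, -0.9]
finger_gap: 0.0411
```

Call:
move_arm:
  plan: [-1,0,0,0.001,0,0,0,-1,0,0,0.003,0,0,0,-1,0,0,0.005,0,0,0,-1,0,0,0.005,0,0,0]

```text
time_s: 7.75
tool_pos: [0.5385, -0.2938, 0.1676]
eef_rot: [-0.001, 0.993, 0.115, -0.001]
contact_force: [-0.7, 0.4, 2.1]
finger_gap: 0.0412
```

Run:
```python
from h import *
rel([.539,-.2942,.1615],13.2)
```

```text
t 7.75 tcp [ 0.5385 -0.2938  0.1676] f [-0.66  0.44  2.1 ] gap 0.0412
shift [0.0004 0.0005 0.0061] turn [-0.0026  0.002   0.0008]
```

Call:
move_arm:
  plan: [-1,0,0,0.002,0,0,0,-1,0,0,0.004,0,0,0,-1,0,0,0.006,0,0,0,-1,0,0,0.006,0,0,0,-1,0,0,0.006,0,0,0]

```text
time_s: 8.25
tool_pos: [0.5384, -0.2938, 0.1616]
eef_rot: [-0.001, 0.993, 0.115, -0.001]
contact_force: [-0.0, -0.1, 2.5]
finger_gap: 0.0413
```

Run:
```python
from h import *
from station import camera,status
p=camera("side"); rel([.539,-.2942,.1615],13.2)
o=status.sense()["tool_pos"]-[0,0,.063]
outline(p,o,13.2,0,8,"pics/o8s.png",(45,35),(390,135))
m=np.zeros((400,640),bool);m[110:145,345:405]=1
c,_,_=cloud(p,m); a=c[(c[:,2]>.18)&(c[:,2]<.23)&(c[:,0]<.615)&(c[:,0]>.48)]
for x in np.arange(.49,.62,.012):
    k=abs(a[:,0]-x)<.006
    if k.sum(): print(round(x,3),a[k][:,2].mean().round(4),a[k][:,2].max().round(4),a[k][:,1].mean().round(3))
```

```text
t 8.3 tcp [ 0.5384 -0.2938  0.1616] f [ 0.18 -0.88  2.92] gap 0.041
shift [0.0005 0.0005 0.0001] turn [-0.0026  0.0021  0.0009]
0.502 0.2012 0.2085 -0.302
0.514 0.2087 0.2276 -0.272
0.526 0.2031 0.2265 -0.262
0.538 0.2037 0.2299 -0.255
0.55 0.1896 0.1896 -0.271
0.562 0.1965 0.2 -0.287
0.574 0.1976 0.2017 -0.284
0.586 0.1974 0.206 -0.28
0.598 0.1975 0.2074 -0.274
0.61 0.1989 0.2072 -0.272
```

View pics/o8s.png

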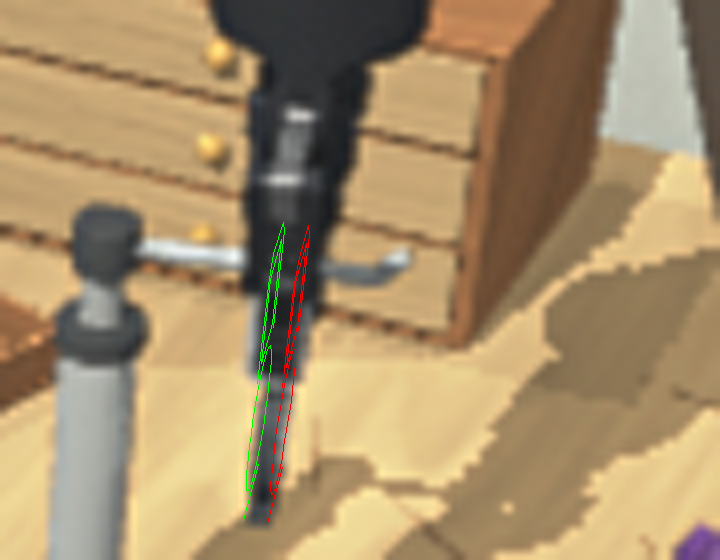

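The hook dipped: the cap top moved from crop row 185 to 207, and depth says about 8 mm. I'll go slightly more, hold, then ease up.

Call:
move_arm:
  plan: [-1,0,0,0.0015,0,0,0,-1,0,0,0.0015,0,0,0,-1,0,0,0.0015,0,0,0,-1,0,0,0.0015,0,0,0]

```text
time_s: 8.7
tool_pos: [0.5384, -0.2938, 0.1601]
eef_rot: [-0.001, 0.993, 0.115, -0.001]
contact_force: [-0.3, -0.4, 3.6]
finger_gap: 0.0416
```

Call:
move_arm:
  plan: [-1,0,0,-0.002,0,0,0,-1,0,0,-0.004,0,0,0,-1,0,0,-0.006,0,0,0,-1,0,0,-0.008,0,0,0,-1,0,0,-0.01,0,0,0]

```text
time_s: 9.2
tool_pos: [0.5384, -0.2938, 0.1702]
eef_rot: [-0.001, 0.993, 0.115, -0.001]
contact_force: [-1.0, -0.2, 0.7]
finger_gap: 0.0412
```

Run:
```python
from h import *
from station import camera,status
p=camera("side"); rel([.539,-.2942,.1715],13.2)
m=np.zeros((400,640),bool);m[110:145,345:405]=1
c,_,_=cloud(p,m); a=c[(c[:,2]>.18)&(c[:,2]<.23)&(c[:,0]<.615)&(c[:,0]>.48)]
for x in np.arange(.49,.62,.012):
    k=abs(a[:,0]-x)<.006
    if k.sum(): print(round(x,3),a[k][:,2].mean().round(4),a[k][:,2].max().round(4),a[k][:,1].mean().round(3))
```

```text
t 9.25 tcp [ 0.5385 -0.2939  0.1705] f [0.74 0.21 1.61] gap 0.0413
shift [ 0.0004  0.0004 -0.001 ] turn [-0.0024  0.0019  0.0008]
0.502 0.2106 0.2166 -0.301
0.514 0.2143 0.2299 -0.278
0.526 0.2054 0.2289 -0.262
0.538 0.2032 0.2294 -0.268
0.55 0.2035 0.2035 -0.289
0.562 0.2049 0.2079 -0.288
0.574 0.2047 0.208 -0.285
0.586 0.2047 0.2092 -0.28
0.598 0.2026 0.2157 -0.273
0.61 0.2039 0.2149 -0.273
```

Call:
move_arm:
  plan: [-1,0,0,-0.0005,0,0,0,-1,0,0,-0.001,0,0,0,-1,0,0,-0.001,0,0,0,-1,0,0,-0.001,0,0,0,-1,0,0,-0.001,0,0,0]

```text
time_s: 9.75
tool_pos: [0.5385, -0.2938, 0.1714]
eef_rot: [-0.001, 0.993, 0.115, -0.001]
contact_force: [-0.1, -0.2, -0.0]
finger_gap: 0.0412
```

Run:
```python
from h import *
from station import camera,status
F=[]
for i in range(3):
    p=camera("side"); F.append(status.sense()["contact_force"]);
print(np.mean(F,0))
rel([.539,-.2942,.1715],13.2)
m=np.zeros((400,640),bool);m[110:145,345:405]=1
c,_,_=cloud(p,m); a=c[(c[:,2]>.18)&(c[:,2]<.23)&(c[:,0]<.615)&(c[:,0]>.48)]
for x in (.562,.574,.586,.598,.61):
    k=abs(a[:,0]-x)<.006
    print(round(x,3),a[k][:,2].mean().round(4),a[k][:,2].max().round(4))
```

```text
[ 0.20748714 -0.32829797 -0.80048837]
t 9.9 tcp [ 0.5385 -0.2939  0.1714] f [ 0.47 -0.35 -1.35] gap 0.0414
shift [ 0.0004  0.0005 -0.0001] turn [-0.0026  0.002   0.0009]
0.562 0.2065 0.2108
0.574 0.2075 0.2112
0.586 0.2057 0.2138
0.598 0.2017 0.216
0.61 0.2045 0.2166
```

The hook is fully up and the load is almost off. I'll settle 0.5 mm so the crown rests on the arm, then release gently.

Call:
move_arm:
  plan: [-1,0,0,0.0005,0,0,0,-1,0,0,0.0005,0,0,0,0.03,0,0,0.0005,0,0,0,0.1,0,0,0.0005,0,0,0,0.2,0,0,0.0005,0,0,0]
  squeeze: 20

```text
time_s: 10.4
tool_pos: [0.5384, -0.2938, 0.1709]
eef_rot: [-0.001, 0.993, 0.115, -0.001]
contact_force: [0.0, -1.0, -0.5]
finger_gap: 0.051
```

Call:
move_arm:
  plan: [0.35,0,0,0,0,0,0,0.5,0,0,0,0,0,0,0.5,0,0,0,0,0,0,0.5,0,0,0,0,0,0]

```text
time_s: 10.8
tool_pos: [0.5385, -0.2938, 0.1709]
eef_rot: [-0.001, 0.993, 0.115, -0.001]
contact_force: [0.4, -0.5, 0.2]
finger_gap: 0.0639
```

Run:
```python
from h import *
from station import camera,status
p=camera("side");rel([.539,-.2942,.1715],13.2)
outline(p,[.539,-.2942,.1085],13.2,0,8,"pics/o9s.png",(45,35),(390,135))
```

```text
t 10.85 tcp [ 0.5385 -0.2938  0.1709] f [-0.1  -0.63 -1.11] gap 0.064
shift [ 0.0004  0.0005 -0.0006] turn [-0.0026  0.0021  0.0008]
```

View pics/o9s.png

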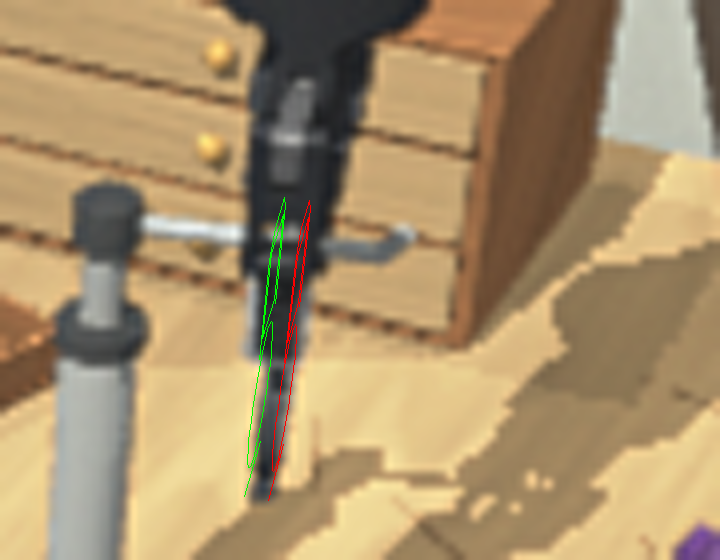

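The loupe hangs upright, with its foot where expected, and the fingers are clear of it. I'll retreat straight up.

Call:
move_arm:
  plan: [0.7,0,0,0,0,0,0,0.7,0,0,-0.01,0,0,0,0.7,0,0,-0.03,0,0,0,0.7,0,0,-0.05,0,0,0,0.7,0,0,-0.08,0,0,0]

```text
time_s: 11.35
tool_pos: [0.5383, -0.2938, 0.2515]
eef_rot: [-0.002, 0.993, 0.115, -0.002]
contact_force: [-0.3, 0.1, -0.6]
finger_gap: 0.0727
```

Call:
move_arm:
  plan: [0.7,0,0,-0.04,0,0,0,0.7,-0.03,0,-0.07,0,0,0,0.7,-0.07,0,-0.07,0,0,0,0.7,-0.11,0,-0.07,0,0,0,0.7,-0.11,0,-0.07,0,0,0]

```text
time_s: 11.85
tool_pos: [0.4284, -0.3196, 0.3233]
eef_rot: [-0.001, 0.993, 0.114, -0.002]
contact_force: [-0.2, -0.3, 0.5]
finger_gap: 0.0726
```

Run:
```python
from h import *
from station import camera,status,models
for n in("side","top"):
  p=camera(n)
  outline(p,[.539,-.2942,.1085],13.2,0,8,f"pics/o10{n}.png",(45,35),(390,135) if n=="side" else (500,190))
  for t in("loupe","small_loupe"):
    for k in models.masks_of(t,p)[:1]:
        c,u,v=cloud(p,k["mask"]); print(n,t,k["p"],k["extent"],np.median(c,0).round(4))
  m=np.zeros((400,640),bool);m[110:215,345:520]=1
  c,_,_=cloud(p,m); a=c[(c[:,2]>.18)&(c[:,2]<.23)&(np.hypot(c[:,0]-.603,c[:,1]+.279)<.014)]
  print("cap z",np.percentile(a[:,2],[90,98]))
rel([.539,-.2942,.1715],13.2)
```

```text
side loupe 0.46 [376.8, 126.2, 8.3, 37.3] [ 0.5348 -0.2759  0.1628]
side small_loupe 0.53 [269.4, 307.4, 10.2, 31.3] [0.5281 0.3109 0.0541]
cap z [0.21509662 0.21605538]
top loupe 0.8 [474.2, 185.7, 42.2, 12.5] [ 0.5344 -0.2824  0.1941]
cap z [0.21542714 0.21653334]
t 12.15 tcp [ 0.4323 -0.319   0.3217] f [-0.22  0.2  -0.96] gap 0.0726
shift [0.11   0.001  0.1499] turn [-0.004   0.0032  0.0017]
```

View pics/o10side.png

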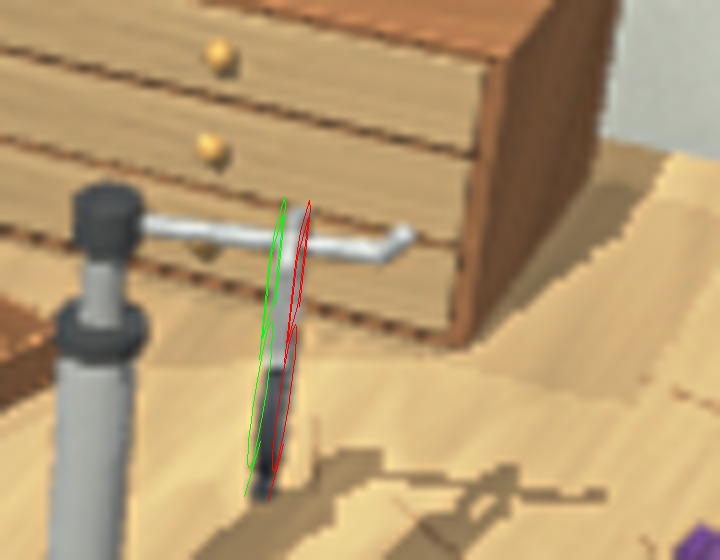

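View pics/o10top.png

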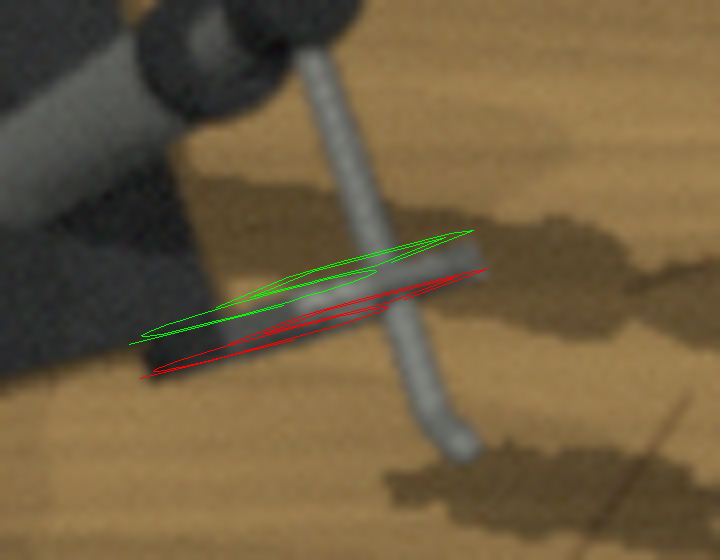

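Both views show the loupe upright on the arm, following its outline, with the hook up (cap at 215–216 mm) and the gripper clear. I'll wait a second, check it's still, and hand in.

Call:
move_arm:
  plan: [0.7,0,0,0,0,0,0,0.7,0,0,0,0,0,0,0.7,0,0,0,0,0,0,0.7,0,0,0,0,0,0,0.7,0,0,0,0,0,0]

```text
time_s: 12.65
tool_pos: [0.4324, -0.3189, 0.3217]
eef_rot: [-0.002, 0.993, 0.116, -0.002]
contact_force: [-0.8, 0.1, 0.2]
finger_gap: 0.0725
```

Call:
move_arm:
  plan: [0.7,0,0,0,0,0,0,0.7,0,0,0,0,0,0,0.7,0,0,0,0,0,0,0.7,0,0,0,0,0,0,0.7,0,0,0,0,0,0]

```text
time_s: 13.15
tool_pos: [0.4323, -0.319, 0.3217]
eef_rot: [-0.002, 0.993, 0.116, -0.002]
contact_force: [-0.4, -0.0, -0.6]
finger_gap: 0.0729
```

Run:
```python
from h import *
from station import camera,job
P=[camera("side")["img"][100:175,360:410].astype(float) for _ in range(4)]
print([np.abs(P[i]-P[0]).mean().round(2) for i in range(4)], [np.abs(P[i]-P[0]).max() for i in range(4)])
print(job.hand_in())
```

```text
[np.float64(0.0), np.float64(0.42), np.float64(0.43), np.float64(0.43)] [np.float64(0.0), np.float64(3.0), np.float64(3.0), np.float64(3.0)]
the job is handed in; nothing more can be done
None
```

The larger loupe is hanging by its handle on the hook arm, and I handed the job in at about 13.4 s of the 48 s. No verdict is reported.

I lifted it from its slot by the stirrup and threaded it onto the arm. Still holding it, I tugged the hook down, eased it all the way back up, and only then let go and backed the gripper clear.

- **Tug depth:** depth images showed about 8 mm of dip. I then pulled 1.5 mm further to an estimated 9–10 mm, and did not measure the hook again there.
- **Final position:** both camera views matched the expected outline of the loupe upright near the seat point.
- **Hook:** the cap was back at 215–216 mm, which is the hook's up position.
- **Stillness:** four successive pictures before hand-in differed only by image noise.
- **Smaller loupe:** it read within about 3 mm of its starting position, which is within measuring noise.

No check failed. In the final top view the detector did not report the smaller loupe, so its position comes from the side view only.

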